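# Tip two cartons to find the stamped one and push it up to the dispatch fence

## Robot

A 7-joint arm with a two-finger parallel gripper is mounted at the origin on a cart in front of the work surface, level with it; the furniture and walls round the work are solid. World frame = base frame: x ahead of the robot, y to its left, z up, the work surface at z = 0. Lengths are in m, angles in rad, forces in N, time in s.
With the tool pointing down it reaches from about 0.4 to 0.85 m from the base axis. Payload 4.4 kg.
Tool frame: the origin (TCP) lies between the finger pads; the fingertips stand 22 mm ahead of it and the grasp point (between the pads) lies 3 mm ahead of it; z points along the fingers, y is the direction in which the jaws open and shut (so a half turn about z gives the same grasp; the last joint's range is limited). The gripper opens to 94 mm and grips with 3 to 60 N. Pads are 16 mm wide; open, the fingers measure 119 mm over their backs; the gripper's body (75 mm by 177 mm) begins 78 mm behind the grasp point.
Start: joints at [-1.323, 0.628, 0.038, 1.517, -0.027, 0.996, -0.02], TCP at [0.201, 0.618, 0.227] pointing down, gripper open.
Joint ranges: [-3.06, 3.06], [-0.37, 2.12], [-1.25, 1.32], [0.18, 2.47], [-1.1, 4.24], [0.23, 1.98], [-2.94, 2.94]. Speed limits (rad/s): [2.57, 2.57, 3.14, 3.14, 3.14, 3.14, 3.14].

## Interface

Orientations are given as [roll, pitch, yaw] about the fixed x, y, z axes, in that order (R = Rz(yaw) Ry(pitch) Rx(roll)).
In Python, from rig import * gives the robot as it stands.
- The arm moves only by the shell command python3 -m crank 'ROWS' [OPENING] [FORCE]. ROWS is a JSON object of lists of equal length, an entry for each row: "travel": the shift along the tool's x, y, z in mm, a list of three; "spin": the turn about the tool's z in rad. A call has 1 to 8 rows; each row is the pose to reach, as a shift and turn from the pose commanded when the call began, along the tool's axes at that moment; what a row does not reach only later rows make up. A row lasts 1/10 s, in which the tool goes at most 50 mm and 8.59 degrees, less where a joint would pass 70% of its speed; a pose out of reach is approached as far as the arm can. A call with a gripper value outside its range is refused whole. OPENING is the closure, from 0 (fully open) to 1 (shut), set as the call begins (- or left out, the last holds). The fingers move at their own pace and stop on an object; FORCE is the grip in N (left out, the last holds). Time passes only in rows, so rows that repeat a pose let the fingers close. It gives the time, the measured TCP pose, the force and the opening at its end, in the units of the state.
- read_state(): the state, without advancing time (a new reading comes with each control period).
- camera(name): name is "side" or "top" or "wrist"; returns (picture, depth): 400x640x3 uint8, red, green, blue; 400x640 float32, m along the optical axis (not along the pixel's ray), 0 where there is no reading.
- camera_model(name): a dict with "vertical_fov" (degrees; the focal length in pixels is half the picture's height over the tangent of half this angle, whatever the lens; pixels are square), "cx", "cy" (the principal point, pixels), "T" (4x4, takes a point from camera to world coordinates); the wrist camera has in their place "tool_from_camera" (4x4, takes a point from camera to tool coordinates, whose origin is the TCP and whose axes are the flange's). Camera axes: x right, y up, looking along -z (the intrinsics and any distortion apply to the point x, -y, -z); pixel columns grow to the right and rows downward; lengths in m; the calibration is good to about 2 mm. A picture is of the moment at which its call begins: read the wrist's pose just before it. camera_model takes no time and is no camera call.
- close_job(): hands the job in, once; it reports no verdict.
The state is a dict: "time_s": time; "qpos": joint angles; "dq": joint speeds; "joint_efforts": joint torques, N m; "tcp_pos": TCP position; "orientation": TCP orientation; "ft_force": force on the tool from outside, world axes, zero at the start; "moment": the same for the moment, N m; "gripper_width": finger opening in m.
Only numpy, scipy, OpenCV 4.12 (cv2) and the standard library are available. Lean on these libraries where they do the work, as an engineer would, in place of code of your own. Each camera call takes 0.05 s, during which the arm holds its last target.

## Task

Two cartons stand on end on the worktop; one of them has the round inspection stamp on its underside. With the fingertips, tip both over, straight away from you, so that each lies on its back with its underside facing you, and only then push the stamped one straight ahead, still lying, until its far end is flat against the dispatch fence. Only push, never lift a carton; leave the other one lying clear of the fence, and do not disturb the carton already in the line, the wooden stamp, the vial or the flux bottle.

Things in the scene. Friction and masses are not known exactly. Their poses are not given: they have to be found in the camera images.
- stamped_carton: Cardboard carton 54 mm deep (x) by 62 wide (y) by 90 high (z), 0.14 to 0.28 kg, evenly filled; underneath: the stamp, a black ring 45 mm across with a tick. Seen from outside both cartons are alike and their places swap. Starts upright, x axis ahead (within 0.2 rad). Origin: centre of underside. Tipped away it lies on its far face: x axis down, z axis ahead, origin 27 mm above the worktop.
- plain_carton: The other carton: same size, weight, axes and start pose, but only tape over the flap seam underneath, no stamp. The two stand side by side, 0.09 to 0.16 m apart; they topple by themselves once tipped past about 31 degrees. Worktop at z = 0, friction about 0.5 to 0.7: pushed near the top a carton tips, pushed low it slides.
- fence: Dispatch fence, fixed: straight aluminium angle across the bench beyond the cartons, front face 340 mm long, 42 high. Origin: on the front face (robot side), mid-length, on the worktop; x axis from the face away from the robot (ahead within 0.06 rad), y to the left. End stop 42 mm out at its left end. Tipped cartons lie 20 mm or more short of it; one lying against it has its origin at x = -0.090.
- queued_carton: A third carton of that size, loose, already lying on its back against the fence near its left end (0.118 m left of the fence's middle), stamped underside towards the robot, an example of the stamp. Origin: centre of its underside; x axis down, z axis ahead. Leave it alone (15 mm at most).
- stamp: Wooden inspection stamp standing upright, 23 mm across, 53 mm high, to the right of the cartons; origin at the centre of its foot. Leave it alone (20 mm at most).
- vial: Small clear vial with a black cap, 20 mm across, 54 mm high, left of the cartons behind the clamp jig; origin at the centre of its foot. Leave it alone (20 mm at most).
- flux_bottle: White bottle with a red cap and thin spout, 33 mm across, 93 mm high, at the left beyond the vial; origin at the centre of its foot. Leave it alone (20 mm at most).
- magnifier: Fixed magnifier lamp, an obstacle at the right. Its round head hangs over the front right of the bench, x 0.20 to 0.43, y -0.57 to -0.27, z 0.13 to 0.34; its arm slopes from there by (0.58, -0.31, 0.31) down to its foot at (0.80, -0.14, 0.0). Keep the arm and the gripper's body clear of it, also on the way in (go over it, or in front of it).
- magnifier_b: Second fixed lamp, an obstacle at the left: a post at the front edge near (0.30, 0.15), a level arm 0.34 to 0.39 high from there to (0.61, 0.27), and a round head beyond (x 0.59 to 0.87, y 0.24 to 0.55, z 0.23 to 0.41). A clamp jig, 75 mm high, is fixed below that arm (x 0.39 to 0.64, y 0.10 to 0.21).

How it is judged:
By the outcome, as a careful person would: the job done as asked, in the order asked, and still so for the second after the job is handed in, with the robot touching nothing.
It also fails if it takes over 64 s, if anything falls off the work surface, if the arm or the gripper's body presses on something with over 40 N, if the wrist force passes 120 N, or if a joint passes its speed limit or range.

## Working session

There is one attempt and no reset: what is moved stays moved. The work goes in short steps, Python scripts to look and compute and a shell command to move; the robot and the scene stay as the last step left them, time stands still between calls to the robot, and variables do not carry over. Pictures are saved under pics/ and viewed, and the job is handed in when it is done.

```bash
ls; mkdir -p pics
python3 - <<'E'
from rig import *
import cv2,numpy as np
s=read_state(); print({k:np.round(v,3).tolist() for k,v in s.items()})
for n in("side","top"):
    p,d=camera(n); cv2.imwrite(f"pics/{n}0.png",p[:,:,::-1]); m=camera_model(n); print(n,{k:np.round(v,4).tolist() if not isinstance(v,str) else v for k,v in m.items()}); print((d>0).mean())
m=camera_model("wrist");print(m)
E
```

```text
pics
{'time_s': 0.0, 'qpos': [-1.323, 0.629, 0.038, 1.518, -0.027, 0.996, -0.02], 'dq': [0.0, -0.001, -0.001, 0.003, -0.0, -0.001, -0.0], 'joint_efforts': [0.0, -54.972, 1.144, -18.663, -0.052, 0.023, 0.0], 'tcp_pos': [0.2, 0.618, 0.227], 'orientation': [-3.14, 0.0, 2.828], 'ft_force': [-0.594, -0.566, -0.39], 'moment': [0.025, -0.015, 0.068], 'gripper_width': 0.094}
side {'vertical_fov': 55.739, 'cx': 324.5453, 'cy': 198.9826, 'T': [[0.1177, 0.7966, -0.5929, 0.1], [-0.993, 0.091, -0.0749, -0.0718], [-0.0057, 0.5976, 0.8018, 0.6535], [0.0, 0.0, 0.0, 1.0]]}
0.9961484375
top {'vertical_fov': 53.7879, 'cx': 315.6881, 'cy': 195.7137, 'T': [[-0.1113, 0.9711, -0.2111, 0.3982], [-0.9938, -0.108, 0.0275, 0.0027], [0.0039, 0.2129, 0.9771, 0.8681], [0.0, 0.0, 0.0, 1.0]]}
0.99605078125
{'vertical_fov': 66.6834192410484, 'cx': 322.1307874217134, 'cy': 198.10013245867162, 'tool_from_camera': array([[ 3.59356573e-04,  9.73682244e-01,  2.27909541e-01,
         6.60461805e-02],
       [ 9.99999911e-01, -2.99188809e-04, -2.98547001e-04,
        -1.87866244e-03],
       [-2.22501930e-04,  2.27909628e-01, -9.73682264e-01,
        -1.56860549e-01],
       [ 0.00000000e+00,  0.00000000e+00,  0.00000000e+00,
         1.00000000e+00]])}
```

View pics/side0.png

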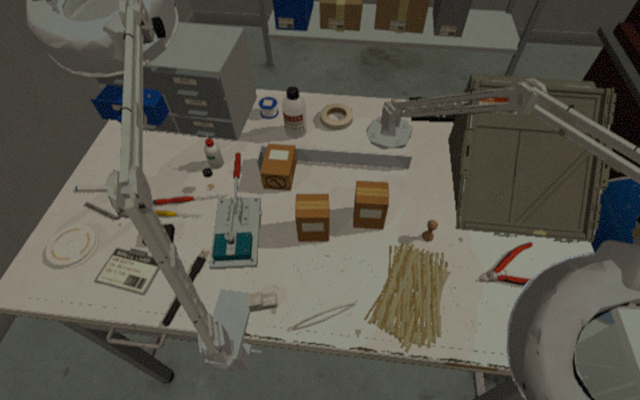

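View pics/top0.png

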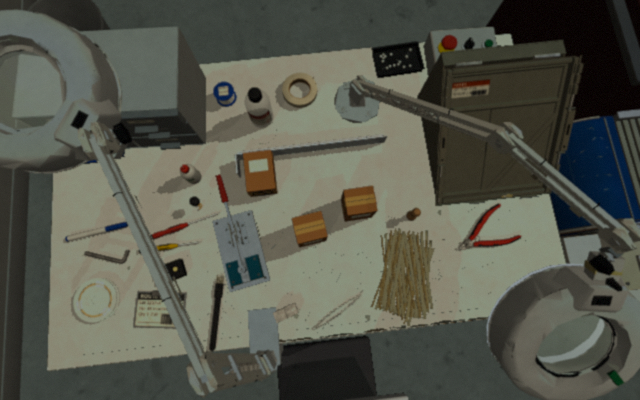

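```bash
cat > h.py <<'E'
from rig import *
import cv2,numpy as np
def cloud(n,pic=None,dep=None):
    if pic is None: 
        s=read_state(); pic,dep=camera(n)
    m=camera_model(n); f=200/np.tan(np.radians(m["vertical_fov"])/2)
    v,u=np.mgrid[0:400,0:640]
    P=np.stack([(u-m["cx"])/f*dep,-(v-m["cy"])/f*dep,-dep],-1)
    if "T" in m: T=m["T"]
    else:
        from scipy.spatial.transform import Rotation as R
        A=np.eye(4);A[:3,:3]=R.from_euler("xyz",s["orientation"]).as_matrix();A[:3,3]=s["tcp_pos"];T=A@m["tool_from_camera"]
    return pic,dep,P@np.array(T)[:3,:3].T+np.array(T)[:3,3]
def boxes(pic,W,zlo,zhi,sel=True,reg=((.3,1),(-.4,.3)),amin=60):
    """clusters of brown pixels within a height band: centre, minAreaRect on a 1mm grid"""
    hsv=cv2.cvtColor(pic,cv2.COLOR_RGB2HSV)
    k=(W[...,2]>zlo)&(W[...,2]<zhi)&(W[...,0]>reg[0][0])&(W[...,0]<reg[0][1])&(W[...,1]>reg[1][0])&(W[...,1]<reg[1][1])
    n,l,st,c=cv2.connectedComponentsWithStats(k.astype(np.uint8),connectivity=4)
    for i in range(1,n):
        if st[i,4]<amin: continue
        p=W[l==i]; r=cv2.minAreaRect((p[:,:2]*1000).astype(np.float32))
        print("px",np.round(c[i]).astype(int),"n",st[i,4],"ctr",np.round(p.mean(0),4),"rect c",np.round(r[0],1),"size",np.round(r[1],1),"ang",round(r[2],1),"hsv",np.median(hsv[l==i],0))
E
python3 - <<'E'
from h import *
for n in("top","side"):
    pic,d,W=cloud(n); np.savez(f"{n}0.npz",pic=pic,d=d,W=W)
    w=W[300:330,300:370] if n=="top" else W[250:290,270:330]
    print(n,"table z",np.median(w[...,2]),w[...,2].std())
    for lo,hi in((.08,.1),(.046,.062),(.034,.046)):
        print(lo);boxes(pic,W,lo,hi)
E
```

```text
top table z -0.0001461034283467555 0.07067110178181257
0.08
px [449  42] n 198 ctr [ 0.8779 -0.3489  0.0924] rect c [ 880. -350.] size [33.9 33.1] ang 88.1 hsv [  4. 226.  85.]
px [183 113] n 425 ctr [0.7766 0.2404 0.0894] rect c [800.7 224.4] size [ 73.2 199.4] ang 62.2 hsv [27. 38. 57.]
px [361  86] n 253 ctr [ 0.7943 -0.1421  0.0908] rect c [ 788.4 -151. ] size [70.1 35.6] ang 29.1 hsv [28. 40. 83.]
px [429  90] n 97 ctr [ 0.7706 -0.2875  0.0905] rect c [ 768.7 -287.3] size [ 2.4 65.5] ang 89.8 hsv [23. 85. 23.]
px [258 105] n 252 ctr [0.7749 0.0813 0.0927] rect c [782.8  83. ] size [46.2 53. ] ang 10.5 hsv [ 24.  45. 111.]
px [467 148] n 590 ctr [ 0.633  -0.3442  0.0895] rect c [ 632.5 -345.4] size [109.2  30.7] ang 89.9 hsv [23. 80. 53.]
px [439 163] n 69 ctr [ 0.6061 -0.2786  0.0918] rect c [ 610.6 -277.1] size [38.8 14.7] ang 32.8 hsv [23. 72. 48.]
px [360 200] n 829 ctr [ 0.5478 -0.1063  0.0891] rect c [ 548.7 -107. ] size [54.4 62.7] ang 2.0 hsv [ 15. 181. 104.]
px [309 227] n 844 ctr [0.5049 0.0013 0.089 ] rect c [505.5   1.3] size [53.8 62.3] ang 7.6 hsv [ 15. 178. 106.]
0
[... 4915 characters left out ...]
5. 36.]
px [352 153] n 457 ctr [ 0.6885 -0.06    0.04  ] rect c [688.9 -61.6] size [ 16.7 258. ] ang 3.5 hsv [20. 25. 94.]
px [277 178] n 119 ctr [0.5977 0.0918 0.0397] rect c [598.5  91.2] size [25.  66.3] ang 24.4 hsv [ 16. 173.  60.]
px [490 209] n 541 ctr [ 0.5675 -0.3433  0.0402] rect c [ 565.5 -337.3] size [ 36.8 126.1] ang 13.0 hsv [22. 67. 72.]
px [370 218] n 106 ctr [ 0.5178 -0.1083  0.0399] rect c [ 518. -107.] size [ 3.  60.7] ang 2.3 hsv [ 15. 158.  63.]
px [312 231] n 106 ctr [ 0.4748 -0.0005  0.0399] rect c [475.   -0.7] size [ 2.8 59.2] ang 8.2 hsv [ 15. 158.  62.]
px [232 244] n 770 ctr [0.4316 0.1459 0.0374] rect c [433.7 147.1] size [50.7 68.6] ang 10.6 hsv [ 91. 173.  60.]
```

Run:
```python
import cv2
a=cv2.imread("pics/top0.png");b=cv2.imread("pics/side0.png")
cv2.imwrite("pics/top0c.png",cv2.resize(a[110:290,170:450],None,fx=2.8,fy=2.8,interpolation=cv2.INTER_CUBIC))
```

```text
(no output)
```

View pics/top0c.png

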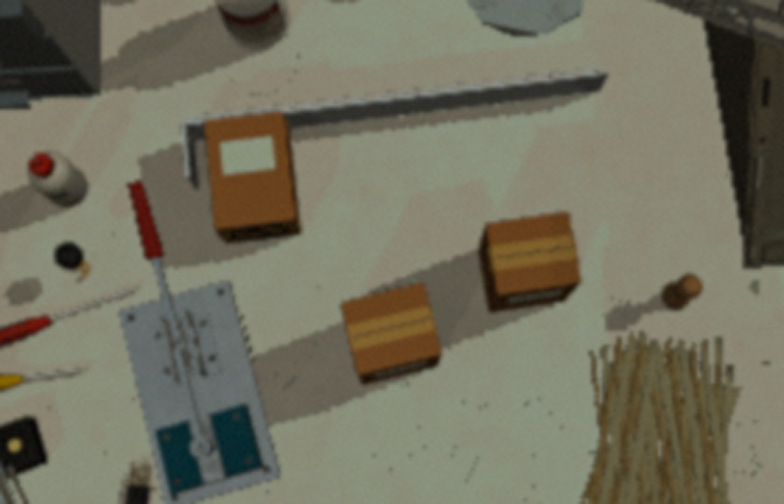

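Top view: left carton top about px (309,227), right carton (360,200), queued carton (259,171), fence front around (328,143), wooden stamp (416,212). The sizes measure 54x62 and 90x62 mm as they should. First I rise, then cross over the left lamp.

```bash
python3 -m crank '{"travel":[[0,0,-50],[0,0,-100],[0,0,-150],[0,0,-200],[0,0,-250],[0,0,-270],[0,0,-270]],"spin":[0,0,0,0,0,0,0]}' 0.73 20
python3 -c "
from rig import *
s=read_state();print(s['qpos'],s['ft_force'])"
```

```text
time_s: 0.9
tcp_pos: [0.201, 0.6193, 0.5012]
orientation: [3.135, -0.0, 2.828]
ft_force: [-0.4, 0.7, -0.7]
gripper_width: 0.0414
[-1.32830162  0.49784748  0.05677083  1.00288742 -0.0271954   1.6344466
 -0.02337461] [-0.39585344  0.71868634 -0.69651856]
```

```bash
python3 -m crank '{"travel":[[-30,-36,0],[-60,-72,0],[-90,-108,0],[-120,-144,0],[-150,-180,0],[-180,-216,0],[-210,-252,0],[-240,-288,0]],"spin":[0,0,0,0,0,0,0,0]}'
python3 -c "
from rig import *
s=read_state();print(s['qpos'],s['ft_force'])"
```

```text
time_s: 1.7
tcp_pos: [0.3397, 0.2678, 0.4958]
orientation: [-3.139, -0.001, 2.828]
ft_force: [0.1, -0.3, -0.7]
gripper_width: 0.0257
[-0.90985921  0.09369644  0.20092069  1.59343704 -0.01871455  1.45912555
  0.54949234] [ 0.08487337 -0.34700986 -0.66204618]
```

```bash
python3 -m crank '{"travel":[[-30,-37,0],[-60,-74,0],[-90,-111,0],[-120,-148,0],[-150,-185,0],[-183,-222,0],[-183,-222,0],[-183,-222,0]],"spin":[-0.08,-0.16,-0.24,-0.32,-0.40,-0.449,-0.449,-0.449]}'
python3 - <<'E'
from h import *
s=read_state();print(s['qpos'],s['ft_force'])
for n in("side","top"):
    p,d=camera(n); cv2.imwrite(f"pics/{n}1.png",p[:,:,::-1])
E
```

```text
time_s: 2.5
tcp_pos: [0.4449, 0.002, 0.4959]
orientation: [3.141, -0.003, -3.01]
ft_force: [-0.3, 0.7, 0.3]
gripper_width: 0.0255
[-0.47081953  0.12273221  0.47354524  1.57272788 -0.05608543  1.46282968
  1.70854739] [-0.32795546  0.7426313   0.30403968]
```

View pics/top1.png

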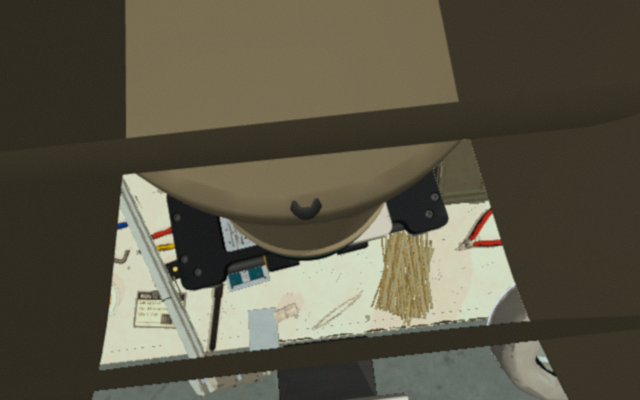

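```bash
python3 -m crank '{"travel":[[0,-8,50],[0,-8,100],[0,-8,150],[0,-8,200],[0,-8,250],[0,-8,300],[0,-8,350],[0,-8,400]],"spin":[0,0,0,0,0,0,0,0]}'
python3 - <<'E'
from h import *
s=read_state();print(s['qpos'],s['ft_force'],s['tcp_pos'])
p,d,W=cloud("wrist"); cv2.imwrite(f"pics/w1.png",p[:,:,::-1])
boxes(p,W,.08,.1,amin=300)
p,d=camera("side"); cv2.imwrite("pics/s2.png",p[:,:,::-1])
s=read_state();print(s['tcp_pos'])
E
```

```text
time_s: 3.4
tcp_pos: [0.4461, -0.0031, 0.0963]
orientation: [3.141, 0.0, -3.003]
ft_force: [1.6, 1.2, -0.3]
gripper_width: 0.0253
[-0.24024145  0.59304616  0.26713823  2.19358121 -0.39162897  0.39868998
  2.05609472] [ 1.60410483  1.16007223 -0.34201839] [ 0.44611709 -0.00309036  0.09632896]
px [292 234] n 323 ctr [ 0.4405 -0.0224  0.0908] rect c [444.3 -19.8] size [21.3  9.5] ang 43.3 hsv [17. 24. 87.]
px [353 233] n 319 ctr [0.4357 0.0114 0.0907] rect c [440.1   9.9] size [ 9.4 21.3] ang 63.1 hsv [17. 25. 85.]
px [322 334] n 2716 ctr [0.5041 0.0038 0.0887] rect c [504.    3.6] size [27.3 51.2] ang 8.7 hsv [ 17.  136.  163.5]
px [124 339] n 2354 ctr [ 0.5259 -0.1189  0.0875] rect c [ 528.7 -117. ] size [23.6 45.9] ang 4.8 hsv [ 13. 148. 135.]
[ 0.44125527 -0.00350082  0.09255848]
```

View pics/w1.png

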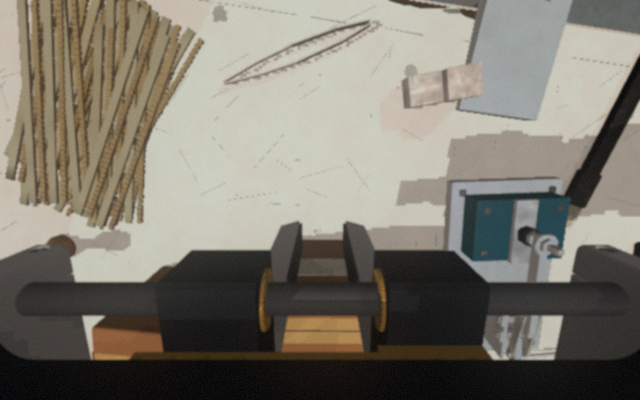

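View pics/s2.png

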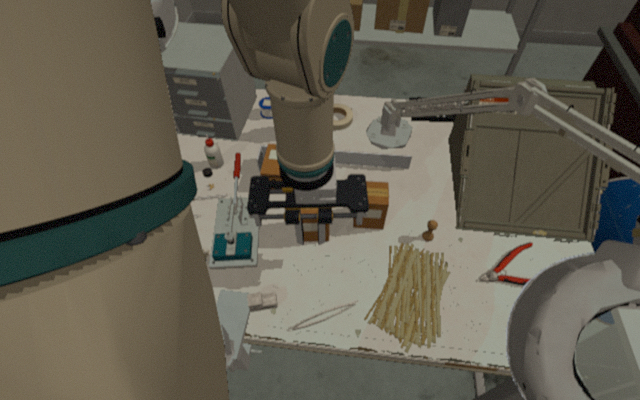

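```bash
python3 -m crank '{"travel":[[-10,0,0],[-18,0,0],[-24,0,0],[-30,0,0],[-36,0,0],[-42,0,0],[-48,0,0],[-54,0,0]],"spin":[0,0,0,0,0,0,0,0]}'
python3 - <<'E'
from h import *
p,d=camera("side"); cv2.imwrite("pics/s3.png",cv2.resize(p[100:300,180:480,::-1],None,fx=2.5,fy=2.5))
E
```

```text
time_s: 4.3
tcp_pos: [0.5009, 0.002, 0.0982]
orientation: [-3.142, 0.001, -3.007]
ft_force: [-0.5, -0.3, 0.3]
gripper_width: 0.0254
```

View pics/s3.png

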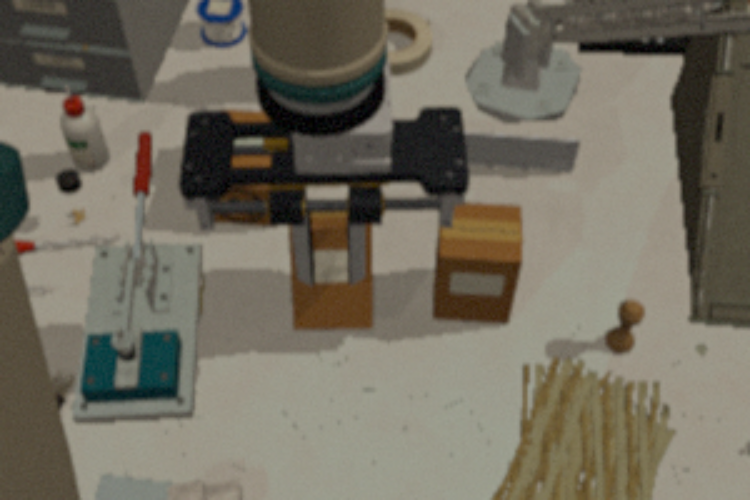

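```bash
python3 -m crank '{"travel":[[-5,0,0],[-10,0,0],[-14,0,0],[-18,0,0],[-22,0,0],[-22,0,0],[-22,0,0],[-22,0,0]],"spin":[0,0,0,0,0,0,0,0]}'
python3 - <<'E'
from h import *
p,d=camera("side"); cv2.imwrite("pics/s4.png",cv2.resize(p[100:300,180:480,::-1],None,fx=2.5,fy=2.5))
E
```

```text
time_s: 5.15
tcp_pos: [0.5216, 0.0049, 0.098]
orientation: [3.142, -0.0, -3.007]
ft_force: [-0.8, -0.5, -0.4]
gripper_width: 0.0253
```

View pics/s4.png

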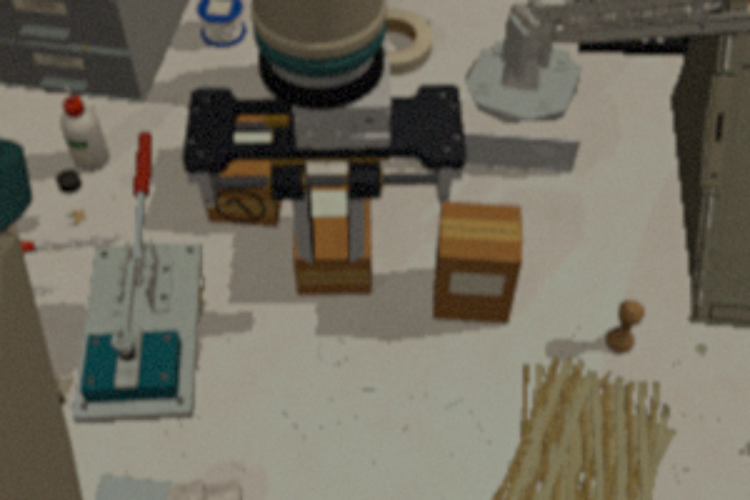

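The left carton has tipped and shows only tape at about px (310,215) of the side view, so the right one carries the stamp. Next I tip the right carton.

```bash
python3 -m crank '{"travel":[[25,0,0],[46,-5,0],[47,-50,0],[47,-90,3],[47,-107,5],[47,-107,5],[47,-107,5]],"spin":[0,0,0.05,0.1,0.1,0.1,0.1]}'
python3 - <<'E'
from h import *
p,d,W=cloud("side"); cv2.imwrite("pics/s5.png",cv2.resize(p[100:300,180:480,::-1],None,fx=2.5,fy=2.5))
boxes(p,W,.083,.097,amin=300,reg=((.4,.7),(-.2,.1)))
boxes(p,W,.046,.062,amin=200,reg=((.4,.7),(-.2,.1)))
print(read_state()['tcp_pos'],read_state()['orientation'])
E
```

```text
time_s: 5.9
tcp_pos: [0.4893, -0.1068, 0.093]
orientation: [3.141, -0.001, -3.107]
ft_force: [-0.6, 0.2, -0.5]
gripper_width: 0.0256
px [311 187] n 806 ctr [0.5694 0.015  0.0557] rect c [574.   14.5] size [97.3 51.8] ang 16.5 hsv [ 16.  164.5 126. ]
[ 0.48942247 -0.10598416  0.09299477] [ 3.14030144e+00 -6.90283187e-04 -3.10519445e+00]
```

View pics/s5.png

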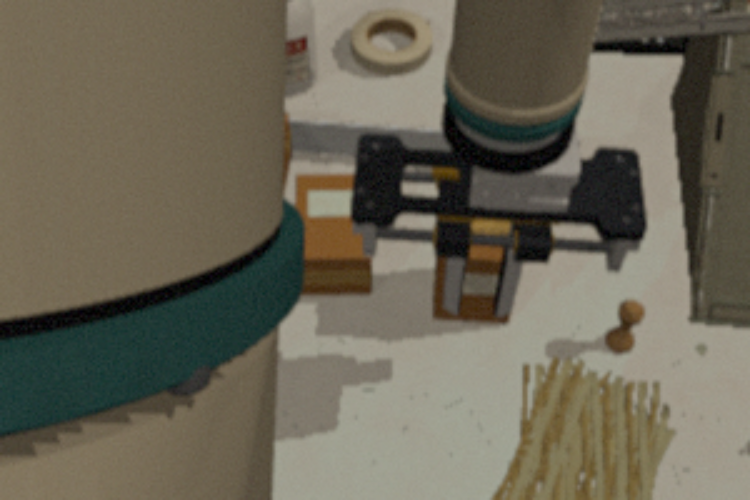

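```bash
python3 -m crank '{"travel":[[-10,0,0],[-18,0,0],[-24,0,0],[-30,0,0],[-36,0,0],[-42,0,0],[-48,0,0],[-54,0,0]],"spin":[0,0,0,0,0,0,0,0]}'
python3 -m crank '{"travel":[[-5,0,0],[-10,0,0],[-14,0,0],[-18,0,0],[-20,0,0],[-20,0,0],[-20,0,0]],"spin":[0,0,0,0,0,0,0]}'
python3 - <<'E'
from h import *
p,d,W=cloud("side"); cv2.imwrite("pics/s6.png",cv2.resize(p[100:300,180:480,::-1],None,fx=2.5,fy=2.5))
boxes(p,W,.046,.062,amin=200,reg=((.4,.7),(-.2,.1)))
E
```

```text
time_s: 6.75
tcp_pos: [0.5446, -0.1056, 0.0931]
orientation: [-3.141, 0.001, -3.106]
ft_force: [-0.3, -0.3, -0.1]
gripper_width: 0.0255
time_s: 7.45
tcp_pos: [0.5635, -0.1048, 0.093]
orientation: [3.142, -0.0, -3.107]
ft_force: [0.4, -0.7, 1.1]
gripper_width: 0.0255
px [373 178] n 393 ctr [ 0.608  -0.108   0.0556] rect c [ 611.8 -108.1] size [26.8 78.9] ang 85.5 hsv [ 16. 163. 118.]
px [312 187] n 1116 ctr [0.5698 0.0118 0.0557] rect c [574.1  12.3] size [88.8 62. ] ang 7.5 hsv [ 16. 166. 118.]
```

View pics/s6.png

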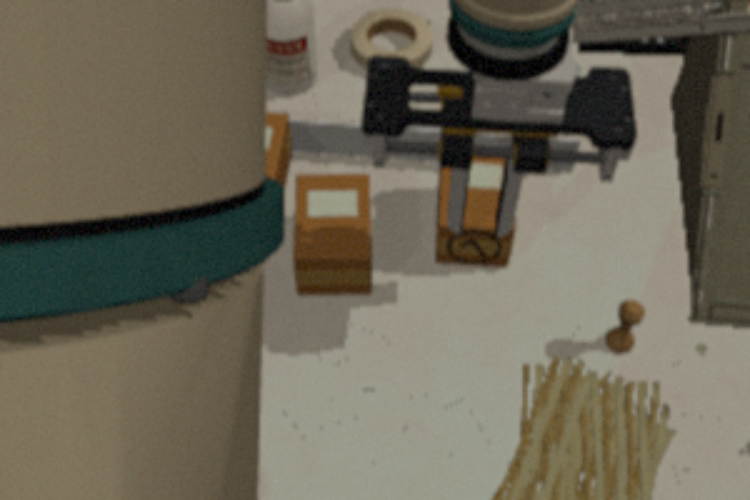

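```bash
python3 -m crank '{"travel":[[20,0,0],[38,0,0],[42,0,5],[42,0,30],[42,0,52],[42,0,52],[42,0,52]],"spin":[0,0,0,0,0,0,0]}'
python3 - <<'E'
from h import *
for n in("top","side"):
    W=np.load(f"{n}0.npz")["W"]
    for zl,zh in((.036,.046),(.01,.036)):
        k=(W[...,2]>zl)&(W[...,2]<zh)&(W[...,1]<.05)&(W[...,1]>-.18)&(W[...,0]>.66)&(W[...,0]<.72)
        p=W[k]; ys=np.arange(-.17,.05,.02); xm=[np.percentile(p[abs(p[:,1]-y)<.01,0],10) for y in ys if (abs(p[:,1]-y)<.01).sum()>5]
        yy=[y for y in ys if (abs(p[:,1]-y)<.01).sum()>5]
        print(n,zl,np.round(np.polyfit(yy,xm,1),4),np.round(xm,4),p[:,1].min())
p,d,W=cloud("side"); cv2.imwrite("pics/s7.png",cv2.resize(p[100:300,180:480,::-1],None,fx=2.5,fy=2.5))
boxes(p,W,.046,.062,amin=150,reg=((.4,.7),(-.2,.1)))
boxes(p,W,.01,.045,amin=50,reg=((.5,.6),(-.2,.1)))
print(read_state()['tcp_pos'],read_state()['orientation'])
E
```

```text
time_s: 8.2
tcp_pos: [0.522, -0.1064, 0.0409]
orientation: [3.142, -0.0, -3.107]
ft_force: [0.2, 0.9, -0.4]
gripper_width: 0.0252
top 0.036 [-0.0157  0.691 ] [0.6937 0.6933 0.6929 0.6928 0.6926 0.6919 0.6925 0.6911 0.6909 0.6905
 0.6904 0.6905] -0.17990443064830428
top 0.01 [-0.0143  0.6911] [0.6935 0.6931 0.6926 0.6928 0.6926 0.6919 0.6921 0.6916 0.6912 0.6908
 0.6905 0.6903] -0.17931980646612591
side 0.036 [-0.0163  0.6862] [0.6888 0.689  0.6885 0.6877 0.6879 0.6869 0.6865 0.6868 0.6864 0.6861
 0.6859 0.6853] -0.1797431496725712
side 0.01 [-0.0163  0.6861] [0.6889 0.6886 0.6884 0.6878 0.6874 0.6872 0.6869 0.6866 0.6864 0.6859
 0.6855 0.6855] -0.17993403690983203
px [321 210] n 153 ctr [ 0.5336 -0.009   0.0274] rect c [533.5  -8.4] size [ 3.5 30.8] ang 8.0 hsv [ 17. 164.  75.]
[ 0.52244593 -0.10655996  0.0415429 ] [-3.14126463e+00  8.64388016e-04 -3.10653842e+00]
```

View pics/s7.png

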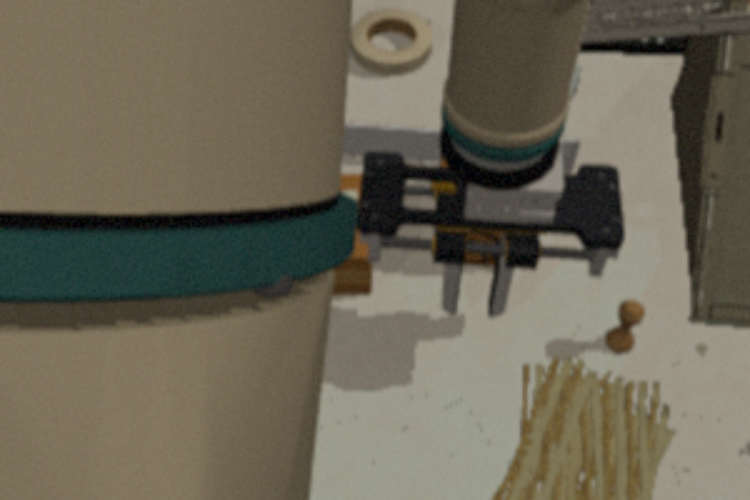

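```bash
python3 -m crank '{"travel":[[-12,0,0],[-24,0,0],[-32,0,0],[-37,0,0],[-42,0,0],[-46,0,0],[-50,0,0],[-54,0,0]],"spin":[0.019,0.019,0.019,0.019,0.019,0.019,0.019,0.019]}'
python3 - <<'E'
from h import *
p,d,W=cloud("side"); cv2.imwrite("pics/s8.png",cv2.resize(p[100:300,180:480,::-1],None,fx=2.5,fy=2.5))
s=read_state();print(s['tcp_pos'],s['orientation'],s['ft_force'])
E
```

```text
time_s: 9.05
tcp_pos: [0.5752, -0.1045, 0.041]
orientation: [3.141, -0.001, -3.126]
ft_force: [-0.6, 0.6, 0.9]
gripper_width: 0.0252
[ 0.57641995 -0.10448552  0.04104587] [-3.14139833e+00  4.14807244e-04 -3.12539240e+00] [ 0.55101598  0.15773274 -0.41580029]
```

View pics/s8.png

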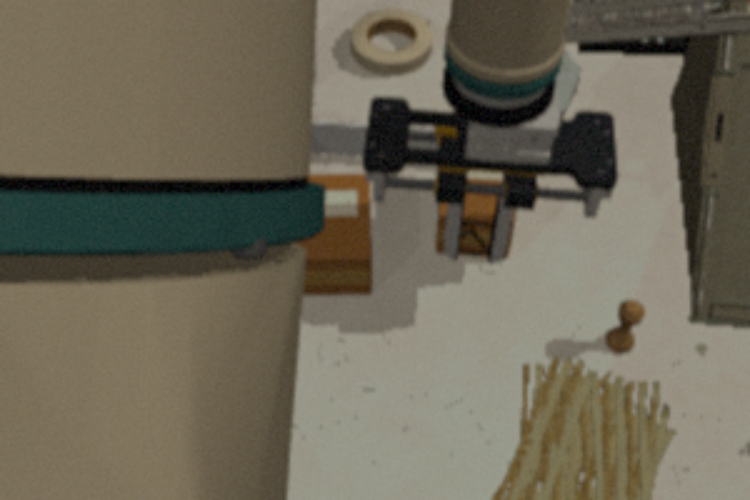

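```bash
python3 -m crank '{"travel":[[-4,0,0],[-7,0,0],[-10,0,0],[-12,0,0],[-12,0,0]],"spin":[0,0,0,0,0]}'
python3 -m crank '{"travel":[[-1,0,0],[-2,0,0],[-3,0,0],[-3,0,0]],"spin":[0,0,0,0]}'
```

```text
time_s: 9.6
tcp_pos: [0.5883, -0.1042, 0.0411]
orientation: [-3.141, 0.001, -3.125]
ft_force: [-0.1, -0.4, 0.3]
gripper_width: 0.0256
time_s: 10.0
tcp_pos: [0.5907, -0.1042, 0.0411]
orientation: [3.142, -0.0, -3.125]
ft_force: [-1.3, -0.0, 0.5]
gripper_width: 0.0254
```

```bash
python3 -m crank '{"travel":[[-1,0,0],[-2,0,0],[-3,0,0],[-3,0,0]],"spin":[0,0,0,0]}'
python3 - <<'E'
from h import *
p,d,W=cloud("wrist"); cv2.imwrite("pics/w9.png",p[:,:,::-1])
p,d,W=cloud("side"); cv2.imwrite("pics/s9.png",cv2.resize(p[100:300,180:480,::-1],None,fx=2.5,fy=2.5))
k=(W[...,2]>.012)&(W[...,2]<.045)&(abs(W[...,1]+.105)<.035)&(W[...,0]>.56)&(W[...,0]<.63)
print(np.percentile(W[k][:,0],[5,25,50,75,95]))
print([np.round(read_state()['ft_force'],1).tolist()])
E
```

```text
time_s: 10.4
tcp_pos: [0.5907, -0.1042, 0.0408]
orientation: [3.14, -0.006, -3.126]
ft_force: [-7.1, -0.2, 6.3]
gripper_width: 0.0254
[0.57921315 0.58140364 0.59929162 0.60013029 0.60122428]
[[-7.3, -0.2, 5.3]]
```

View pics/s9.png

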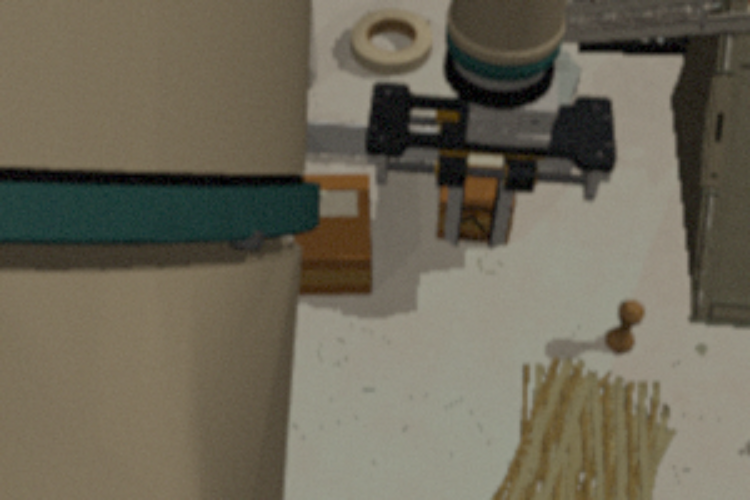

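View pics/w9.png

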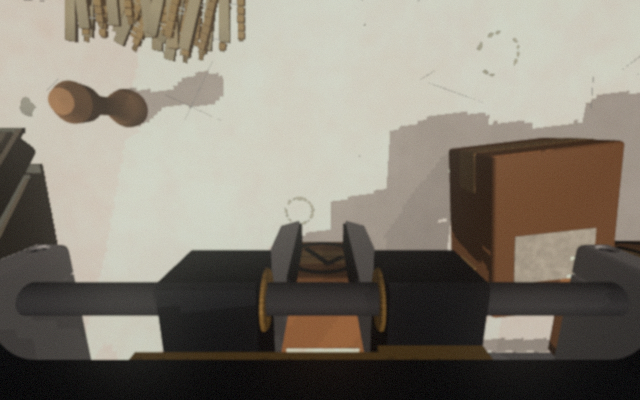

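The wrist force rose to 7 N with the TCP stopped at x 0.5907, so the carton is against the fence. I back off and check.

```bash
python3 -m crank '{"travel":[[3,0,0],[8,0,0],[25,0,0],[50,0,0],[75,0,0],[75,0,-50],[75,0,-100],[75,0,-150]],"spin":[0,0,0,0,0,0,0,0]}'
python3 -m crank '{"travel":[[0,0,-50],[0,0,-100],[0,0,-150],[0,0,-200],[20,0,-250],[60,0,-260],[100,0,-260],[100,0,-260]],"spin":[0,0,0,0,0,0,0,0]}'
python3 - <<'E'
from h import *
p,d,W=cloud("wrist"); cv2.imwrite("pics/w10.png",p[:,:,::-1])
boxes(p,W,.046,.062,amin=300,reg=((.4,.75),(-.3,.3)))
boxes(p,W,.034,.046,amin=300,reg=((.66,.72),(-.3,.3)))
print("side")
p,d,W=cloud("side"); cv2.imwrite("pics/s10.png",p[:,:,::-1])
boxes(p,W,.046,.062,amin=60,reg=((.4,.75),(-.3,.3)))
print(read_state()['tcp_pos'])
E
```

```text
time_s: 11.3
tcp_pos: [0.519, -0.1054, 0.1929]
orientation: [-3.141, 0.001, -3.126]
ft_force: [1.8, 0.0, 0.6]
gripper_width: 0.0254
time_s: 12.1
tcp_pos: [0.4151, -0.1079, 0.4524]
orientation: [3.139, 0.003, -3.127]
ft_force: [1.3, 0.1, -0.3]
gripper_width: 0.0254
px [462 222] n 469 ctr [0.5231 0.1607 0.0558] rect c [523.2 162.3] size [170.   19.5] ang 9.1 hsv [ 25.  11. 152.]
px [384 237] n 734 ctr [0.5549 0.0129 0.0536] rect c [558.8   9.8] size [54.7 61.1] ang 7.4 hsv [ 13. 127. 170.]
px [323 269] n 784 ctr [ 0.6243 -0.1037  0.0534] rect c [ 625.5 -103.5] size [52.5 60.4] ang 0.4 hsv [ 13. 135. 162.]
side
px [218 123] n 193 ctr [0.735  0.2568 0.0542] rect c [734.3 258.1] size [16.9 82.3] ang 7.3 hsv [23. 36. 53.]
px [457 151] n 70 ctr [ 0.7049 -0.2862  0.0535] rect c [ 704.3 -286.3] size [ 1.6 89.7] ang 89.9 hsv [18.5 80.  35. ]
px [212 150] n 114 ctr [0.6463 0.2443 0.0553] rect c [649.1 245.8] size [23.  31.9] ang 30.2 hsv [ 20.  42. 113.]
px [278 160] n 976 ctr [0.6342 0.0958 0.0556] rect c [639.1  99. ] size [92.  66.4] ang 1.4 hsv [ 16.  169.5 109. ]
px [371 167] n 992 ctr [ 0.6377 -0.1028  0.0556] rect c [ 643.4 -102.2] size [90.9 60.9] ang 2.0 hsv [ 16. 169. 108.]
px [234 194] n 256 ctr [0.5363 0.1647 0.0551] rect c [544.7 166.5] size [136.1  23.5] ang 6.8 hsv [26. 28. 99.]
px [207 171] n 81 ctr [0.5866 0.2372 0.0542] rect c [587.9 237.8] size [19.1 20.2] ang 61.1 hsv [22. 51. 34.]
px [313 187] n 1117 ctr [0.5697 0.0117 0.0556] rect c [574.3  12.3] size [90.4 62. ] ang 7.4 hsv [ 16. 169. 109.]
px [463 204] n 137 ctr [ 0.5622 -0.2855  0.0538] rect c [ 567.5 -285. ] size [20.2 58. ] ang 65.8 hsv [23. 68. 69.]
px [432 223] n 79 ctr [ 0.5111 -0.2248  0.0515] rect c [ 512.1 -225.4] size [18.8 17.4] ang 67.0 hsv [ 16. 141. 104.]
[ 0.41893352 -0.10676212  0.45183654]
```

View pics/w10.png

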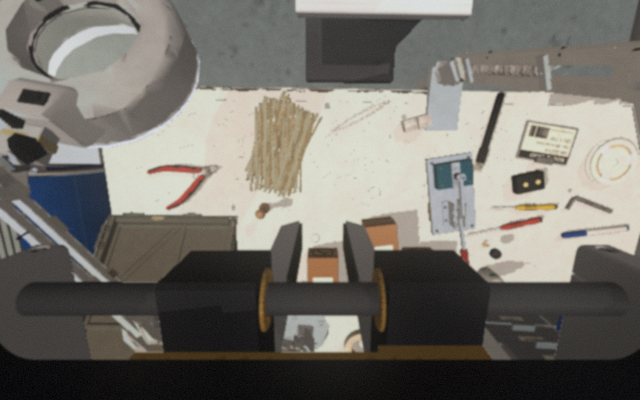

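View pics/s10.png

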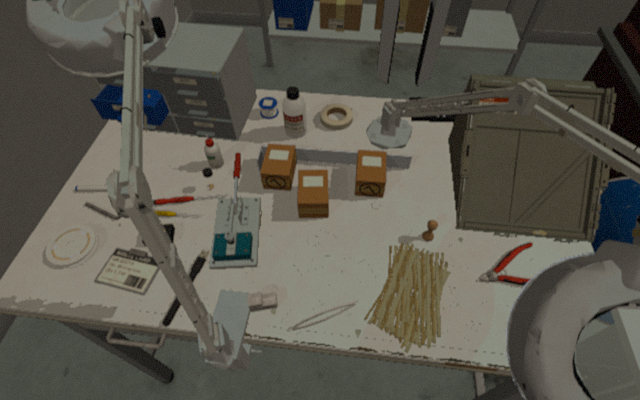

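Run:
```python
from h import *
p,d,W=cloud("side")
for y0,name in((-.103,"stamped"),(.0957,"queued")):
    k=(W[...,2]>.01)&(W[...,2]<.045)&(abs(W[...,1]-y0)<.026)&(W[...,0]>.58)&(W[...,0]<.62)
    q=W[k]; print(name,"near face x=",np.round(np.polyfit(q[:,1]-y0,q[:,0],1),4),len(q))
    k=(W[...,2]>.048)&(W[...,2]<.062)&(abs(W[...,1]-y0)<.05)&(W[...,0]>.58)&(W[...,0]<.70)
    q=W[k]
    print(" top edges lateral",[np.round(np.percentile(q[abs(q[:,0]-x)<.01,1],[2,98]),4).tolist() for x in(.605,.635,.665)])
W0=np.load("side0.npz")["W"]
k=(W0[...,2]>.01)&(W0[...,2]<.045)&(abs(W0[...,1]-.0957)<.026)&(W0[...,0]>.58)&(W0[...,0]<.62)
q=W0[k];print("queued before",np.round(np.polyfit(q[:,1]-.0957,q[:,0],1),4))
```

```text
stamped near face x= [-0.0129  0.5995] 256
 top edges lateral [[-0.1329, -0.0742], [-0.1323, -0.0737], [-0.1317, -0.0724]]
queued near face x= [-0.0184  0.5957] 251
 top edges lateral [[0.0475, 0.1259], [0.066, 0.1261], [0.0666, 0.1268]]
queued before [-0.0141  0.5959]
```

```bash
python3 -c "
from rig import *
print(close_job())"
```

```text
the job is handed in; nothing more can be done
None
```

The job is done and handed in at about 12 s of robot time. I tipped the left carton first, and its underside showed only tape. I then tipped the right one, which carries the stamp, and pushed it low with two fingertips until it stopped at the fence. The wrist read about 7 N there.

Last checks from the side camera, with the arm backed off and raised clear:

| Thing checked | Result |
|---|---|
| Stamped carton | Lying on its back, stamp facing the robot. Near face at x = 0.5995, against 0.598 to 0.599 expected when touching the fence. |
| Its angle to the fence | Flat within about 0.003 rad by its near face (-0.013 against -0.016 for the fence). A fit to its top gave 2.0°, about 1° off the fence, which I took as noise. |
| Plain carton | Lying on its back, about 70 mm short of the fence. |
| Queued carton, wooden stamp, vial, flux bottle | All where they started, to within measuring noise (about 2 mm or less). |

- **Camera disagreement:** the top and side cameras differed by about 4 to 5 mm in x at the start. I compared positions within one camera and relied on the contact force for the fence.
- **Possible small gap:** the last fit leaves room for a gap of about 1 mm at the fence, which is no more than the measuring error.

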